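# Set out a weld kit on its locators

## Task

Set out the parts for the next weld: stand each of the three tube pieces upright, right down over the pin of its own locator (thick round tube on the thick round pin, thin round tube on the thin pin, square tube on the square post with its sides parallel to the post's). Lay the drilled angle plate flat in the L outline on the stacking pad and stack the plain angle plate flat on top of it, turned half round so that the two make a balanced, closed square pile. Let go of everything and leave the glass dish where it stands.

Things in the scene. Friction and masses are not known exactly. Their poses are not given: they have to be found in the camera images.
- big_tube_mid (a point): the thick round tube piece: bare steel, 50 mm outside, 42 mm inside, 50 mm long, standing on end, about 0.23 kg. Its point is on the axis, half-way up (25 mm above the underside); z is the tube axis, upright at the start.
- small_tube_mid (a point): the thin round tube piece: bare steel, 32 mm outside, 26 mm inside, 50 mm long, standing on end, about 0.11 kg. Its point is on the axis, half-way up (25 mm above the underside); z is the tube axis, upright at the start.
- square_tube_mid (a point): the square tube piece: bare steel, 40 x 40 mm outside, 34 x 34 mm inside, 50 mm long, standing on end, about 0.17 kg. x and y are square to its sides. Its point is on the axis, half-way up (25 mm above the underside); z is the tube axis, upright at the start.
- drilled_heel (a point): drilled angle plate (three dark 13 mm holes show on top): flat steel L, 10 mm thick, legs 85 mm long outside and 35 mm wide, lying flat, 0.36 kg. Point: centre of the 35 mm square heel where the legs meet, 5 mm above the underside. Legs run from it along +x and +y, each ending 67.5 mm away; outer edges 17.5 mm to -x and -y; z up. Grip across either leg, about 40 mm from the point (nearer, the other leg is in the way).
- plain_heel (a point): plain angle plate (the same, without holes): flat steel L, 10 mm thick, legs 85 mm long outside and 35 mm wide, lying flat, 0.36 kg. Point: centre of the 35 mm square heel where the legs meet, 5 mm above the underside. Legs run from it along +x and +y, each ending 67.5 mm away; outer edges 17.5 mm to -x and -y; z up. Grip across either leg, about 40 mm from the point (nearer, the other leg is in the way).
- big_pin_seat (a point): the locator for the thick round tube: a grey round base 76 mm across and 6 mm high with a thick round steel pin (26 mm across, top 28 mm above the table) in a dark 50 mm ring mark. The point is on the pin's axis at the top face of the base (6 mm above the table), where a tube's lower end rests; z is up. Fixed to the table.
- small_pin_seat (a point): the locator for the thin round tube: a grey round base 76 mm across and 6 mm high with a thin round steel pin (10 mm across, top 28 mm above the table) in a dark 32 mm ring mark. The point is on the pin's axis at the top face of the base (6 mm above the table), where a tube's lower end rests; z is up. Fixed to the table.
- square_pin_seat (a point): the locator for the square tube: a grey square base 70 x 70 mm and 6 mm high with a square steel post (18 x 18 mm, top 28 mm above the table) in a dark 40 mm square mark. x and y are square to the sides of base and post. The point is on the pin's axis at the top face of the base (6 mm above the table), where a tube's lower end rests; z is up. Fixed to the table.
- pad_seat (a point): stacking pad: grey square plate 100 x 100 mm, 6 mm high, with the dark outline of an angle plate. Point: centre of its top face (6 mm above the table) and of the 85 mm square around the outline; x and y square to its sides, z up. The outline's heel centre is at (-25, -25) mm, its legs run along +x and +y; the (+x, +y) corner is free. Fixed to the table.
- dish: a small round glass dish, 80 mm across and 35 mm high, standing among the parts; the origin is the centre of its underside. Leave it where it is.
Things that resemble listed ones, but are neither listed nor needed, are in the scene too. Leave any brown look-alike of the part that bears drilled_heel alone. What is shaped like the part that bears plain_heel but pink or red is not meant.

How it is judged:
At the end, for the whole second after the job is handed in: Each tube upright on its own base within 12 mm of the pin axis and 4 mm in height, the square one parallel within 0.26 rad; both plates flat on the pad, the plain one above and reversed, each heel within 10 mm along each pad axis, turned within 0.2 rad, 3 mm in height; all at rest and released (horizontal distance between big_tube_mid and big_pin_seat below 0.012 m and angle between the z axis of big_tube_mid and the z axis of big_pin_seat, either way round below 0.1 rad and z of big_tube_mid in the frame of big_pin_seat between 0.021 and 0.029 m and horizontal distance between small_tube_mid and small_pin_seat below 0.012 m and angle between the z axis of small_tube_mid and the z axis of small_pin_seat, either way round below 0.1 rad and z of small_tube_mid in the frame of small_pin_seat between 0.021 and 0.029 m and horizontal distance between square_tube_mid and square_pin_seat below 0.012 m and angle between the z axis of square_tube_mid and the z axis of square_pin_seat, either way round below 0.1 rad and z of square_tube_mid in the frame of square_pin_seat between 0.021 and 0.029 m and (angle between the x axis of square_tube_mid and the x axis of square_pin_seat, either way round below 0.26 rad or angle between the x axis of square_tube_mid and the y axis of square_pin_seat, either way round below 0.26 rad) and x of drilled_heel in the frame of pad_seat between -0.035 and -0.015 m and x of pad_seat in the frame of drilled_heel between 0.011 and 0.039 m and y of drilled_heel in the frame of pad_seat between -0.035 and -0.015 m and y of pad_seat in the frame of drilled_heel between 0.011 and 0.039 m and z of drilled_heel in the frame of pad_seat between 0.002 and 0.008 m and angle between the x axis of each of drilled_heel, plain_heel and the x axis of pad_seat, either way round below 0.2 rad and angle between each of drilled_heel, plain_heel's own z axis and vertical below 0.1 rad and x of plain_heel in the frame of pad_seat between 0.015 and 0.035 m and x of pad_seat in the frame of plain_heel between 0.011 and 0.039 m and y of plain_heel in the frame of pad_seat between 0.015 and 0.035 m and y of pad_seat in the frame of plain_heel between 0.011 and 0.039 m and z of plain_heel in the frame of pad_seat between 0.012 and 0.018 m and linear speed of each of big_tube, small_tube, square_tube, drilled, plain below 0.02 m/s); the robot touches nothing.
It fails at once if the glass dish is shoved more than 30 mm or tipped over (distance of dish from where it was at the start of the episode above 0.03 m or angle between dish's own z axis and vertical above 0.5 rad).
It also fails if it takes over 144 s, if anything falls off the work surface, if the arm or the gripper's body presses on something with over 40 N, if the wrist force passes 120 N, or if a joint passes its speed limit or range.

## Robot

A 6-joint arm with a two-finger parallel gripper is mounted at the origin on the work surface. World frame = base frame: x ahead of the robot, y to its left, z up, the work surface at z = 0. Lengths are in m, angles in rad, forces in N, time in s.
With the tool pointing down it reaches from about 0.35 to 0.975 m from the base axis. Payload 4.9 kg.
Tool frame: the origin (TCP) lies midway between the tips of the shut fingers; the grasp point (between the pads) lies 19 mm behind it (manip.pinch_z is the distance from the TCP to the grasp point, in m); z points along the fingers, y is the direction in which the jaws open and shut (so a half turn about z gives the same grasp; the last joint's range is limited). The gripper opens to 85 mm and grips with 20 to 120 N. Pads are 22 mm wide; open, the fingers measure 114 mm over their backs; the gripper's body (76 mm by 85 mm) begins 54 mm behind the grasp point. The pads swing forward as they close: fully open they stand 13 mm farther back than shut.
Start: joints at [1.081, 0.053, 1.613, -0, 1.476, -0.119], TCP at [0.226, 0.583, 0.231] pointing down, gripper open.
Joint ranges: [-3.01, 3.01], [-1.01, 2.22], [0.06, 2.58], [-1.02, 4.17], [0.09, 2.62], [-3.14, 3.14]. Speed limits (rad/s): [2.57, 2.57, 3.14, 3.14, 3.14, 3.14].

## Interface

Orientations are given as a unit quaternion [w, x, y, z].
In Python, from plant import manip gives the robot as it stands.
- The arm moves only by the tool drive_tool, never from a script. Its argument "commands" is text: rows parted by semicolons, each of 5 numbers parted by spaces: the finger opening in mm, from 0 to 85.4, then the shift along the tool's x, y, z in units of 30 mm (1.0 is 30 mm), then the turn about the tool's z in degrees. A call has exactly 8 rows; each row shifts and turns the commanded pose from where the row before left it, along the tool's axes as they then stand; what a row does not reach is not made up. A row lasts 1/8 s, in which the tool goes at most 62.5 mm and 10.7 degrees, less where a joint would pass 70% of its speed; a pose out of reach is approached as far as the arm can. A call is refused whole if a number of a shift passes 1 or a number of a turn 10.7, either way. A call with a gripper value outside its range is refused whole. The fingers move at their own pace and stop on an object; the grip force is fixed at half the most. Time passes only in rows, so rows that do not move let the fingers close, or fill a call up. It gives the time, the measured TCP pose, the force and the opening at its end, in the units of the state.
- manip.state(): the state, without advancing time (a new reading comes with each control period).
- manip.grab_frame(name): name is "side" or "top" or "wrist"; returns the picture (420x560x3 uint8, red, green, blue); there is no depth.
- manip.camera_params(name): a dict with "fx", "fy", "cx", "cy" (pixels), "xyz" and "orientation" of the camera in the world. Camera axes: x right, y down, z forward; pixel columns grow to the right and rows downward; lengths in m; the calibration is good to about 2 mm. A picture is of the moment at which its call begins: read the wrist's pose just before it. camera_params takes no time and is no camera call; for the wrist camera it gives the pose at the moment of the call.
- manip.job_done(): hands the job in, once; it reports no verdict.
The state is a dict: "time": time; "joint_pos": joint angles; "joint_vel": joint speeds; "joint_efforts": joint torques, N m; "tool_pos": TCP position; "tool_rot": TCP orientation; "contact_force": force on the tool from outside, world axes, zero at the start; "ft_torque": the same for the moment, N m; "gripper_width": opening from 0.0 (shut) to 1.0 (fully open).
Only numpy, scipy, OpenCV 4.12 (cv2) and the standard library are available. Lean on these libraries where they do the work, as an engineer would, in place of code of your own. Each camera call takes 0.05 s, during which the arm holds its last target. There are 200 camera calls.

## Working session

There is one attempt and no reset: what is moved stays moved. The work goes in short steps, Python scripts to look and compute and a tool call to move; the robot and the scene stay as the last step left them, time stands still between calls to the robot, and variables do not carry over. Pictures are saved under pics/ and viewed, about 12 in all and at most 16, crops included, and the job is handed in when it is done.

Besides the shell and the picture viewer there is one more tool, called as name(argument=value, ...), one argument or row to a line, values as JSON. drive_tool: Moves the arm, as the interface text tells. Its arguments: {"type":"object","properties":{"commands":{"type":"string"}},"required":["commands"]}

```bash
mkdir -p pics; ls; cat > h.py <<'E'
import numpy as np, cv2
from scipy.spatial.transform import Rotation as R
from plant import manip
def rot(q): return R.from_quat([q[1],q[2],q[3],q[0]]).as_matrix()
def grab(cam,name):
    c=manip.camera_params(cam); im=manip.grab_frame(cam)
    cv2.imwrite(f'pics/{name}.png',cv2.cvtColor(im,cv2.COLOR_RGB2BGR)); np.save(f'pics/{name}.npy',im)
    import json; json.dump({k:(np.asarray(v).tolist()) for k,v in c.items()},open(f'pics/{name}.json','w'))
    return im,c
def load(name):
    import json; return np.load(f'pics/{name}.npy'),json.load(open(f'pics/{name}.json'))
def ray(c,uv,z):
    uv=np.atleast_2d(uv).astype(float)
    d=np.c_[(uv[:,0]-c['cx'])/c['fx'],(uv[:,1]-c['cy'])/c['fy'],np.ones(len(uv))]@rot(c['orientation']).T
    o=np.array(c['xyz']); t=(z-o[2])/d[:,2]
    return o+d*t[:,None]
def proj(c,p):
    q=(np.atleast_2d(p)-np.array(c['xyz']))@rot(c['orientation'])
    return np.c_[c['fx']*q[:,0]/q[:,2]+c['cx'],c['fy']*q[:,1]/q[:,2]+c['cy']]
E
python3 - <<'E'
from h import *
for n in('top','side','wrist'):
    im,c=grab(n,n+'0'); print(n,c)
print(manip.state())
a=cv2.imread('pics/top0.png'); cv2.imwrite('pics/top0b.png',cv2.resize(a,(800,600),interpolation=cv2.INTER_CUBIC))
E
```

```text
pics
top {'fx': 426.9302449048856, 'fy': 426.9302449048856, 'cx': 272.3731914865238, 'cy': 213.50841537389374, 'xyz': array([0.32155196, 0.00768675, 1.16486048]), 'orientation': array([ 0.04488044, -0.69669325,  0.71520195, -0.03302175])}
side {'fx': 483.5306973363365, 'fy': 483.5306973363365, 'cx': 276.95038292605807, 'cy': 210.91246157771462, 'xyz': array([ 0.26043132, -0.97952458,  0.84714013]), 'orientation': array([-0.43500688,  0.89582709, -0.07720249,  0.04798558])}
wrist {'fx': 360.45650691383486, 'fy': 360.45650691383486, 'cx': 279.7321620315233, 'cy': 202.70367610749113, 'xyz': array([0.15325029, 0.61040186, 0.37186732]), 'orientation': array([0.12678285, 0.81558721, 0.55796737, 0.08611632])}
{'time': 0.15, 'joint_pos': array([ 1.08099825e+00,  5.32423143e-02,  1.61398080e+00, -1.70213283e-05,
        1.47599299e+00, -1.18999524e-01]), 'joint_vel': array([ 0.00139766, -0.00092277, -0.00529028,  0.00042521, -0.00058311,
       -0.00041421]), 'joint_efforts': array([ 4.93447715e-04, -3.94242239e+01, -3.70720983e+01, -9.53268909e-05,
        4.65717443e-03, -1.25894456e-05]), 'tool_pos': array([0.22624844, 0.5820906 , 0.23032111]), 'tool_rot': array([-2.35207629e-04,  1.84338121e-01,  9.82862553e-01, -7.76946994e-04]), 'contact_force': array([-0.36676852,  0.97368177, -0.0942333 ]), 'ft_torque': array([0.0193499 , 0.03166238, 0.01441404]), 'gripper_width': 1.00174558012477}
```

View pics/top0b.png

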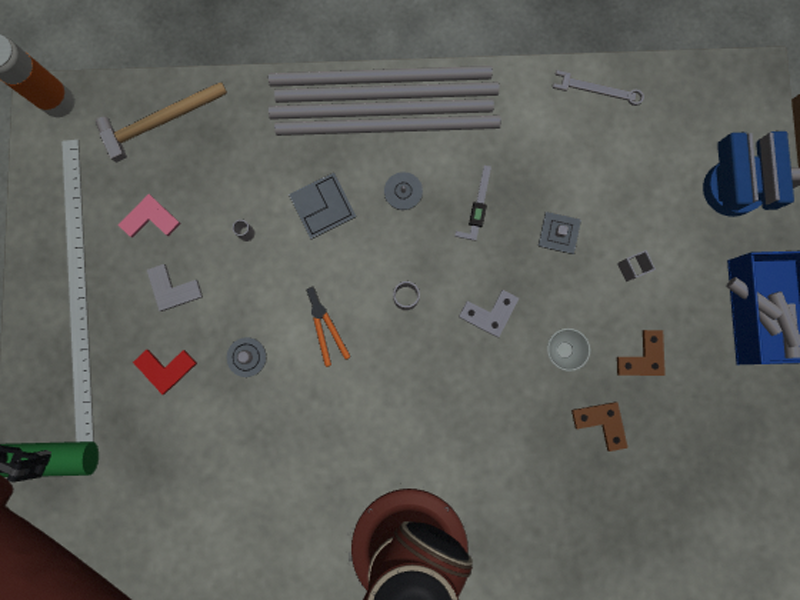

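View pics/side0.png

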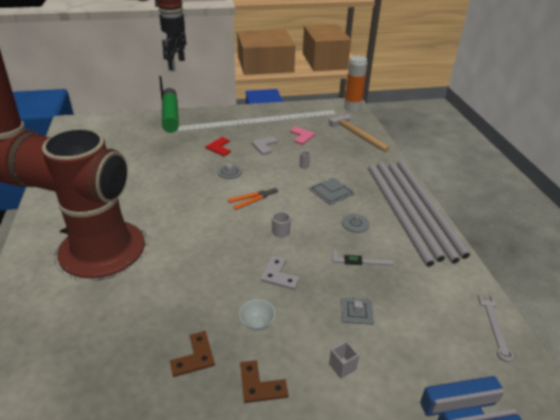

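Top view (in the 800x600 px picture): 
- Candidates for the drilled plate are grey with holes (488,315) and brown (641,355) and (600,425). The grey steel one fits.
- Candidates for the plain plate are grey (172,288), pink (150,215) and red (165,370). The grey one fits.
- Tubes: big (406,294), small (243,230), square (635,265).
- Seats: big pin (246,357), small pin (403,190), square post (560,232), pad (322,205). The dish is at (568,350).

I'll measure these now and check them in enlarged crops.

```bash
cat > m.py <<'E'
from h import *
im,c=load('top0')
P=dict(drilled=(488,315,.01),plain=(172,288,.01),big_t=(406,294,.05),small_t=(243,230,.05),square_t=(635,265,.05),big_p=(246,357,.006),small_p=(403,190,.006),square_p=(560,232,.006),pad=(322,205,.006),dish=(568,350,.035))
lab=cv2.cvtColor(im,cv2.COLOR_RGB2LAB).astype(float)
tiles=[]
for n,(u,v,z) in P.items():
    u,v=int(u*.7),int(v*.7); r=30
    L=lab[v-r:v+r,u-r:u+r]; edge=np.r_[L[:3].reshape(-1,3),L[-3:].reshape(-1,3)]
    d=np.linalg.norm((L-np.median(edge,0))*[.6,1.5,1.5],axis=2)
    big=cv2.resize(d.astype(np.float32),None,fx=4,fy=4,interpolation=cv2.INTER_CUBIC)
    m=(big>12).astype(np.uint8); m=cv2.morphologyEx(m,cv2.MORPH_OPEN,np.ones((5,5)))
    cs,_=cv2.findContours(m,cv2.RETR_EXTERNAL,cv2.CHAIN_APPROX_NONE)
    k=max(cs,key=lambda k:cv2.contourArea(k)-20*np.hypot(*(k.mean((0,1))-4*r)))
    uv=(k[:,0]+.5)/4-.5+[u-r,v-r]
    w=ray(c,uv,z)[:,:2]
    (ce,sz,an)=cv2.minAreaRect(w.astype(np.float32)*1000); 
    hull=cv2.convexHull(w.astype(np.float32)*1000)
    e=cv2.fitEllipse(hull)
    print(n,'rect',np.round(ce,1),np.round(sz,1),round(an,1),'ell',np.round(e[0],1),np.round(e[1],1),'mean',np.round(cv2.moments(k)['m00']))
    ti=cv2.resize(im[v-r:v+r,u-r:u+r][:,:,::-1],None,fx=4,fy=4,interpolation=cv2.INTER_CUBIC)
    ti=cv2.convertScaleAbs(ti,alpha=1.3); cv2.drawContours(ti,[k],-1,(0,255,0),1)
    cv2.putText(ti,n,(5,15),0,.45,(0,255,255)); tiles.append(cv2.resize(ti,(200,200)) if 0 else ti[20:220,40:200])
cv2.imwrite('pics/tiles.png',np.vstack([np.hstack(tiles[:5]),np.hstack(tiles[5:])]))
E
python3 m.py
```

```text
drilled rect [ 440.5 -161.7] [85.  86.4] 60.8 ell [ 431.3 -167. ] [ 87.3 115.2] mean 9678.0
plain rect [503.1 437.2] [87.2 87.5] 17.8 ell [494.3 440.2] [ 90.3 115.8] mean 9728.0
big_t rect [477.   -9.5] [46.  24.4] 79.3 ell [467.5  -7.6] [42.  45.2] mean 934.0
small_t rect [586.1 287.2] [25.2 32.5] 44.7 ell [589.5 290.6] [32.8 35.2] mean 1175.0
square_t rect [ 499.  -412.1] [41.  23.1] 20.6 ell [ 498.8 -412.8] [29.  47.2] mean 1927.0
big_p rect [358.3 299.4] [75.8 74.6] 89.8 ell [358.7 299.9] [75.2 77.2] mean 9521.0
small_p rect [673.2  -6.4] [75.4 74.3] 1.9 ell [672.9  -6.9] [76.  77.1] mean 8908.0
square_p rect [ 581.1 -304.5] [72.2 72.2] 75.7 ell [ 580.6 -306.2] [84.5 99.2] mean 9936.0
pad rect [649.6 152.2] [103.9 100.7] 25.1 ell [647.4 152.4] [123.5 158.2] mean 19828.0
dish rect [ 355.9 -292.6] [30.4 27.5] 88.5 ell [ 355.2 -292. ] [28.1 33.9] mean 1520.0
```

View pics/tiles.png

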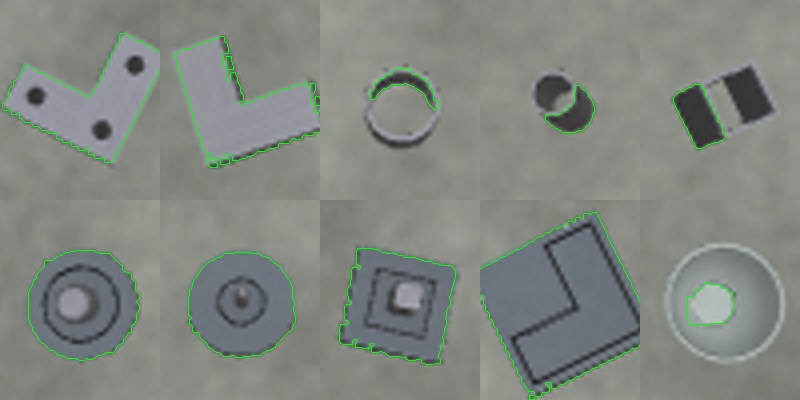

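The crops confirm the grey drilled plate, with three dark holes (tile 1), and the grey plain plate (tile 2). The seats and their ring marks are clear. The tube tops need their own rim fits, so I'm taking rim centres from the crop: big (402,105), small (554,95), square (738,101).

```bash
cat >> m.py <<'E'
    if n in('drilled','plain','pad','square_p'):
        B=cv2.boxPoints((ce,sz,an)); 
        M=cv2.moments(k); cen=ray(c,[[(M['m10']/M['m00']+.5)/4-.5+u-r,(M['m01']/M['m00']+.5)/4-.5+v-r]],z)[0,:2]*1000
        print('  corners',B.round(1).tolist(),'centroid',cen.round(1))
        if n in('drilled','plain'):
            i=np.argmin(np.linalg.norm(B-cen,axis=1)); ce=np.array(ce)
            h=ce+(B[i]-ce)*25/42.5; a=np.degrees(np.arctan2(*(ce-h)[::-1]))-45
            print('  heel',h.round(1),'x-leg angle',a.round(1))
E
sed -i '/^cv2.imwrite/d' m.py
cat >> m.py <<'E'
for n,p in dict(big=(284.3,205.9),small=(168.1,159.4),square=(448.1,184.9)).items(): print(n,(ray(c,[p],.05)[0]*1000).round(1))
q=ray(c,[(448.1,184.9),(448.1+21,184.9+45)],.05);d=q[1]-q[0];print('sq edge',np.degrees(np.arctan2(d[1],d[0])))
# pad L heel in tile (550,385 -> px) 
def T(i,j,x,y,n):
    u,v,_=P[n];u,v=int(u*.7),int(v*.7);return ((x-160*i+40+.5)/4-.5+u-30,(y-200*j+20+.5)/4-.5+v-30)
for nm,xy in dict(heel_corner=(535,383),endUp=(592,223),endLeftInner=(512,338),notch=(578,309),cornerR=(641,330)).items(): print(nm,(ray(c,[T(3,1,*xy,'pad')],.006)[0]*1000).round(1))
E
python3 m.py | grep -v rect
cat > plan.py <<'E'
import sys; from h import *
def plan(x,y,z,psi=None):
    s=manip.state(); p=s['tool_pos']; M=rot(s['tool_rot']); cur=np.degrees(np.arctan2(M[1,1],M[0,1])); 
    f=s['contact_force']
    print('t %.1f tcp %s psi %.1f q6 %.2f w %.3f tilt %.3f F %s'%(s['time'],(p*1000).round(1),cur,s['joint_pos'][5],s['gripper_width'],M[2,2],f.round(1)))
    if psi is None: psi=cur
    t=(cur-psi+90)%180-90
    new=np.radians(cur-t); yh=np.array([np.cos(new),np.sin(new)]); xh=np.array([-yh[1],yh[0]]) 
    if np.dot(xh,M[:2,0])<-.99 : xh=-xh
    xh=np.array([np.cos(new+np.pi/2),np.sin(new+np.pi/2)])
    d=np.array([x,y,z])/1000-p
    print(' turn %.1f deg (q6 end ~%.2f, minus q1 change), then shift units x %.2f y %.2f z %.2f'%(t,s['joint_pos'][5]+np.radians(t),d[:2]@xh/.03,d[:2]@yh/.03,-d[2]/.03))
a=[float(v) for v in sys.argv[1:]]
if a: plan(*a)
E
python3 plan.py 586 290 150 60
```

```text
corners [[382.1000061035156, -177.8000030517578], [457.5, -219.89999389648438], [498.8999938964844, -145.6999969482422], [423.5, -103.5999984741211]] centroid [ 427.8 -165.6]
  heel [ 406.1 -171.2] x-leg angle -29.6
  corners [[448.20001220703125, 465.5], [475.0, 382.20001220703125], [558.0, 408.8999938964844], [531.2000122070312, 492.20001220703125]] centroid [491.8 443.7]
  heel [470.8 453.8] x-leg angle -72.2
  corners [[537.2000122070312, -330.6000061035156], [607.0999755859375, -348.3999938964844], [625.0, -278.3999938964844], [555.0999755859375, -260.6000061035156]] centroid [ 581.2 -304.6]
  corners [[581.2000122070312, 175.8000030517578], [623.9000244140625, 84.5999984741211], [718.0, 128.60000610351562], [675.2999877929688, 219.89999389648438]] centroid [649.3 151.5]
big [464.5  -7.   50. ]
small [598.5 300.3  50. ]
square [ 508.2 -438.7   50. ]
sq edge -159.07205446073294
heel_corner [594.  171.7   6. ]
endUp [707.1 130.5   6. ]
endLeftInner [626.4 187.4   6. ]
notch [645.7 141.1   6. ]
cornerR [629.4  97.5   6. ]
t 0.1 tcp [226.2 582.1 230.3] psi 68.8 q6 -0.12 w 1.002 tilt -1.000 F [-0.4  1.  -0.1]
 turn 8.8 deg (q6 end ~0.03, minus q1 change), then shift units x -15.25 y -2.44 z 2.68
```

drive_tool(
  commands="85 0 0 0.17 8.8;85 -1 -0.13 0.17 0;85 -1 -0.13 0.17 0;85 -1 -0.13 0.17 0;85 -1 -0.13 0.17 0;85 -1 -0.13 0.17 0;85 -1 -0.13 0.17 0;85 -1 -0.13 0.17 0",
)

```text
time: 1.15
tool_pos: [0.3951, 0.4529, 0.1899]
tool_rot: [-0.0, 0.259, 0.966, -0.0]
contact_force: [0.7, -0.5, 0.0]
gripper_width: 0.991
```

drive_tool(
  commands="85 -1 -0.13 0.17 0;85 -1 -0.13 0.17 0;85 -1 -0.13 0.17 0;85 -1 -0.13 0.17 0;85 -1 -0.13 0.17 0;85 -1 -0.13 0.17 0;85 -1 -0.13 0.17 0;85 -0.8 -0.13 0.17 0",
)

```text
time: 2.15
tool_pos: [0.5822, 0.3086, 0.1491]
tool_rot: [-0.0, 0.259, 0.966, -0.0]
contact_force: [0.6, 0.3, 1.0]
gripper_width: 0.996
```

```bash
python3 plan.py 598 300 100 60; python3 -c "
from h import *
im,c=grab('wrist','w1')
print(proj(c,[[.5985,.3003,.05],[.5985,.3003,0]]))"
```

```text
t 2.1 tcp [582.2 308.6 149.1] psi 59.9 q6 -0.67 w 0.996 tilt -1.000 F [0.6 0.3 1. ]
 turn -0.1 deg (q6 end ~-0.67, minus q1 change), then shift units x -0.60 y 0.01 z 1.64
[[281.30749174 229.32957918]
 [281.04249236 207.38660419]]
```

View pics/w1.png

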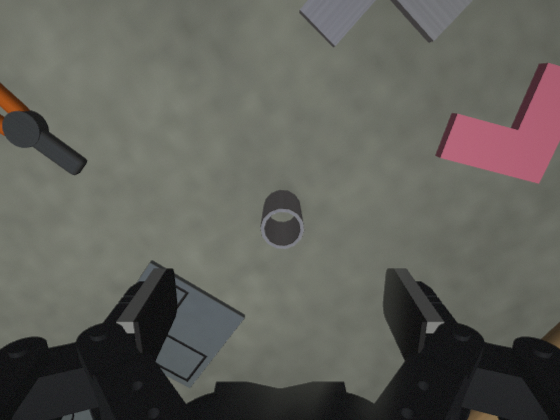

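The wrist view shows the thin tube's rim at (282,228), and the prediction was (281,229). The top-camera positions hold to about 1 mm. Descending and gripping.

drive_tool(
  commands="85 -0.6 0 0 0;85 0 0 0.95 0;85 0 0 0.95 0;85 0 0 0.95 0;85 0 0 0.95 0;85 0 0 0.75 0;10 0 0 0 0;10 0 0 0 0",
)

```text
time: 3.2
tool_pos: [0.598, 0.301, 0.0144]
tool_rot: [0.001, 0.259, 0.966, 0.001]
contact_force: [-0.3, 0.2, -0.1]
gripper_width: 0.594
```

drive_tool(
  commands="10 0 0 0 0;10 0 0 0 0;10 0 0 0 0;10 0 0 -0.3 0;10 0 0 -0.7 0;10 0 0 -1 0;10 0 0 -0.8 0;10 0 0 0 0",
)

```text
time: 4.2
tool_pos: [0.599, 0.3013, 0.1012]
tool_rot: [0.003, 0.259, 0.966, 0.002]
contact_force: [0.1, -0.5, -0.9]
gripper_width: 0.355
```

```bash
python3 plan.py 673 -6.5 95
```

```text
t 4.2 tcp [599.  301.3 101.2] psi 60.0 q6 -0.69 w 0.355 tilt -1.000 F [ 0.1 -0.5 -0.9]
 turn 0.0 deg (q6 end ~-0.69, minus q1 change), then shift units x -7.27 y -7.65 z 0.21
```

drive_tool(
  commands="10 -0.91 -0.96 0 0;10 -0.91 -0.96 0 0;10 -0.91 -0.96 0 0;10 -0.91 -0.96 0 0;10 -0.91 -0.96 0 0;10 -0.91 -0.96 0 0;10 -0.91 -0.96 0 0;10 -0.91 -0.96 0 0",
)

```text
time: 5.2
tool_pos: [0.67, -0.0094, 0.0957]
tool_rot: [-0.001, 0.259, 0.966, -0.0]
contact_force: [-0.6, 0.3, -1.8]
gripper_width: 0.355
```

```bash
python3 plan.py 673 -6.5 22; python3 -c "
from h import *
im,c=grab('wrist','w2')
print(proj(c,[[.673,-.0065,.006],[.673,-.0065,.028]]))"
```

```text
t 5.2 tcp [670.   -9.4  95.7] psi 60.0 q6 -1.17 w 0.355 tilt -1.000 F [-0.6  0.3 -1.8]
 turn 0.0 deg (q6 end ~-1.17, minus q1 change), then shift units x -0.04 y 0.13 z 2.46
[[286.0297831  211.16151251]
 [286.61902961 222.6244599 ]]
```

View pics/w2.png

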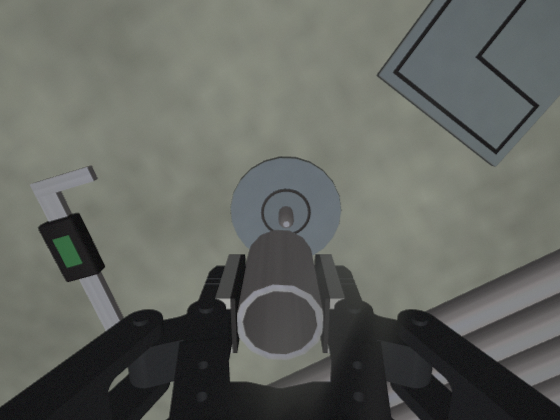

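The pin top is at (286,224), against a predicted (287,223), and the tube hangs straight. Lowering it.

drive_tool(
  commands="10 -0.04 0.13 0.5 0;10 0 0 0.6 0;10 0 0 0.6 0;10 0 0 0.5 0;10 0 0 0.3 0;10 0 0 0 0;60 0 0 0 0;60 0 0 0 0",
)

```text
time: 6.25
tool_pos: [0.6742, -0.0055, 0.0227]
tool_rot: [0.001, 0.259, 0.966, 0.0]
contact_force: [0.3, -0.4, 0.2]
gripper_width: 0.703
```

drive_tool(
  commands="60 0 0 0 0;60 0 0 0 0;60 0 0 -0.7 0;60 0 0 -1 0;85 0 0 -1 0;85 0 0 -0.5 0;85 0 0 0 0;85 0 0 0 0",
)

```text
time: 7.25
tool_pos: [0.6729, -0.0054, 0.1169]
tool_rot: [-0.001, 0.259, 0.966, -0.0]
contact_force: [-0.0, -0.0, -0.2]
gripper_width: 1.001
```

```bash
python3 plan.py 464.5 -7 105 0; python3 -c "
from h import *
im,c=grab('wrist','w3')
print(proj(c,[[.673,-.0065,.056]]))"
```

```text
t 7.2 tcp [672.9  -5.4 116.9] psi 60.0 q6 -1.16 w 1.001 tilt -1.000 F [-0.  -0.  -0.2]
 turn 60.0 deg (q6 end ~-0.12, minus q1 change), then shift units x -0.05 y -6.95 z 0.40
[[278.57305043 225.80233649]]
```

View pics/w3.png

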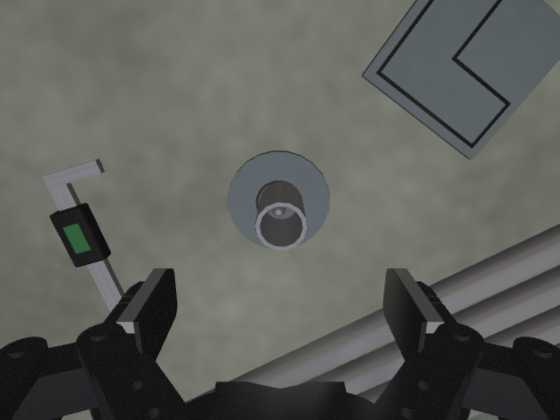

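The thin tube is seated: its rim is at (280,226), predicted (279,226), and the pin shows inside it. The thick tube is next.

drive_tool(
  commands="85 0.75 -0.44 0.05 0;85 0.75 -0.44 0.05 0;85 0.75 -0.44 0.05 0;85 0.75 -0.44 0.05 0;85 0.75 -0.44 0.05 0;85 0.75 -0.44 0.05 0;85 0.75 -0.44 0.05 0;85 0.75 -0.44 0.05 0",
)

```text
time: 8.3
tool_pos: [0.4633, -0.0066, 0.1046]
tool_rot: [-0.001, 0.259, 0.966, -0.0]
contact_force: [-0.2, -0.2, 0.6]
gripper_width: 1.001
```

```bash
python3 plan.py 464.5 -7 13.5; python3 -c "
from h import *
im,c=grab('wrist','w4')
cx,cy=proj(c,[[.4645,-.007,.05]])[0];print(cx,cy)
g=cv2.cvtColor(im,cv2.COLOR_RGB2GRAY)
h=cv2.HoughCircles(cv2.medianBlur(g,3),cv2.HOUGH_GRADIENT,1,10,param1=80,param2=25,minRadius=25,maxRadius=60)
print(c['fx']*.025/(c['xyz'][2]-.05))
h=h[0][np.hypot(h[0][:,0]-cx,h[0][:,1]-cy)<25] if h is not None else []
print(h[:5]); print([ (ray(c,[[q[0],q[1]]],.05)[0]*1000).round(1) for q in h[:4]])"
```

```text
t 8.3 tcp [463.3  -6.6 104.6] psi 60.0 q6 -1.22 w 1.001 tilt -1.000 F [-0.2 -0.2  0.6]
 turn 0.0 deg (q6 end ~-1.22, minus q1 change), then shift units x -0.04 y 0.01 z 3.04
280.58207150026277 230.75065346022436
45.85459809366676
[[280.5 225.5  36.3]
 [290.5 216.5  49.3]
 [274.5 235.5  29.7]]
[array([461.6,  -5.4,  50. ]), array([459.7,   2.4,  50. ]), array([465.3, -11.6,  50. ])]
```

drive_tool(
  commands="85 0 0 0.9 0;85 0 0 0.9 0;85 0 0 0.8 0;85 0 0 0.45 0;20 0 0 0 0;20 0 0 0 0;20 0 0 0 0;20 0 0 0 0",
)

```text
time: 9.35
tool_pos: [0.4663, -0.007, 0.016]
tool_rot: [0.001, 0.259, 0.966, 0.0]
contact_force: [0.5, -0.1, 3.2]
gripper_width: 0.574
```

drive_tool(
  commands="20 0 0 0 0;20 0 0 -0.3 0;20 0 0 -0.7 0;20 0 0 -0.9 0;20 0 0 -0.9 0;20 0 0 0 0;20 0 0 0 0;20 0 0 0 0",
)

```text
time: 10.35
tool_pos: [0.4637, -0.0065, 0.0968]
tool_rot: [-0.002, 0.259, 0.966, -0.0]
contact_force: [0.4, 0.7, -1.4]
gripper_width: 0.576
```

```bash
python3 plan.py 358.5 299.6 95; python3 -c "
from h import *
print(proj(load('w4')[1],[[.4645,-.007,.05]]))"
```

```text
t 10.3 tcp [463.7  -6.5  96.8] psi 60.0 q6 -1.22 w 0.576 tilt -1.000 F [ 0.4  0.7 -1.4]
 turn 0.0 deg (q6 end ~-1.22, minus q1 change), then shift units x 8.15 y 7.08 z 0.06
[[280.5820715  230.75065346]]
```

drive_tool(
  commands="20 1 0.88 0 0;20 1 0.88 0 0;20 1 0.88 0 0;20 1 0.88 0 0;20 1 0.88 0 0;20 1 0.88 0 0;20 1 0.88 0 0;20 1 0.88 0 0",
)

```text
time: 11.35
tool_pos: [0.3618, 0.297, 0.0974]
tool_rot: [-0.001, 0.259, 0.966, -0.001]
contact_force: [1.2, 0.5, -1.8]
gripper_width: 0.579
```

```bash
python3 plan.py 358.5 299.6 20.5; python3 -c "
from h import *
im,c=grab('wrist','w5')
print(proj(c,[[.3585,.2996,.006],[.3585,.2996,.028]]))"
```

```text
t 11.3 tcp [361.8 297.   97.4] psi 60.0 q6 -0.52 w 0.579 tilt -1.000 F [ 1.2  0.5 -1.8]
 turn 0.0 deg (q6 end ~-0.52, minus q1 change), then shift units x 0.14 y 0.02 z 2.56
[[281.0435449  202.80969176]
 [281.13063192 213.53086006]]
```

View pics/w5.png

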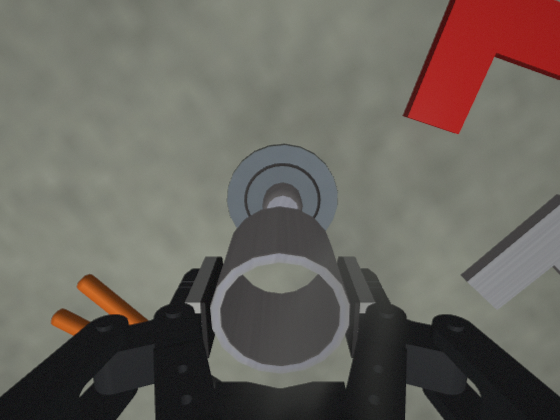

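The thick pin's base is centred at about (282,202), as predicted, and the tube is gripped square. Lowering it.

drive_tool(
  commands="20 0.14 0.02 0.4 0;20 0 0 0.6 0;20 0 0 0.65 0;20 0 0 0.55 0;20 0 0 0.35 0;20 0 0 0 0;75 0 0 0 0;75 0 0 0 0",
)

```text
time: 12.4
tool_pos: [0.3602, 0.299, 0.0225]
tool_rot: [0.0, 0.259, 0.966, 0.0]
contact_force: [-0.2, -0.6, -1.0]
gripper_width: 0.879
```

drive_tool(
  commands="85 0 0 0 0;85 0 0 0 0;85 0 0 -0.7 0;85 0 0 -1 0;85 0 0 -1 0;85 0 0 -0.5 0;85 0 0 0 0;85 0 0 0 0",
)

```text
time: 13.4
tool_pos: [0.359, 0.2984, 0.1168]
tool_rot: [-0.001, 0.259, 0.966, -0.001]
contact_force: [0.0, 0.1, -0.2]
gripper_width: 0.996
```

```bash
python3 - <<'E'
from h import *
im,c=grab('top','t2'); cv2.imwrite('pics/t2b.png',cv2.resize(im[140:280,90:300,::-1],None,fx=3.8,fy=3.8,interpolation=cv2.INTER_CUBIC))
a=np.radians
def leg(h,ang,d=40): return np.array(h)+d*np.array([np.cos(a(ang)),np.sin(a(ang))])
def T(h,ang,th,ta,name):
    print(name,'pick',leg(h,ang).round(1),'psi',ang+90,'place',leg(th,ta).round(1),'psi',ta+90)
pc=np.array([650.4,151.5]); e=lambda t:np.array([np.cos(a(t)),np.sin(a(t))])
hd=pc-25*e(25.1)-25*e(115.1); hp=pc+25*e(25.1)+25*e(115.1)
T((406.1,-171.2),-29.6,hd,25.1,'drilled'); T((470.8,453.8),-72.2,hp,205.1,'plain')
E
python3 plan.py 440.9 -191 100 60.4
```

```text
drilled pick [ 440.9 -191. ] psi 60.4 place [674.6 135.2] psi 115.1
plain pick [483.  415.7] psi 17.799999999999997 place [626.2 167.8] psi 295.1
t 13.4 tcp [358.9 298.3 116.6] psi 60.0 q6 -0.51 w 0.997 tilt -1.000 F [-0.2  0.5  0.5]
 turn -0.4 deg (q6 end ~-0.52, minus q1 change), then shift units x -10.43 y -12.83 z 0.55
```

View pics/t2b.png

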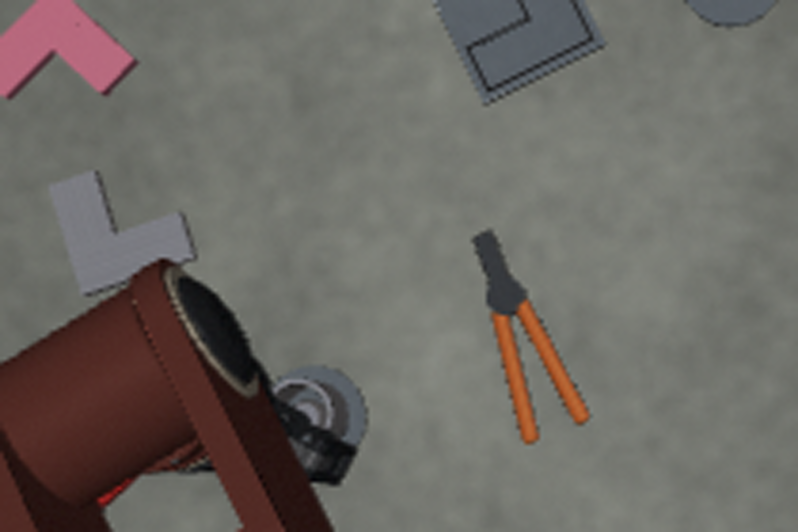

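The thick tube is over its pin: the rim is at about (305,405), inside the base, half hidden by the arm. I'll recheck it later. Next is the drilled plate.

drive_tool(
  commands="85 -0.65 -0.8 0 -0.4;85 -0.65 -0.8 0 0;85 -0.65 -0.8 0 0;85 -0.65 -0.8 0 0;85 -0.65 -0.8 0 0;85 -0.65 -0.8 0 0;85 -0.65 -0.8 0 0;85 -0.65 -0.8 0 0",
)

```text
time: 14.45
tool_pos: [0.3994, 0.0538, 0.1169]
tool_rot: [-0.001, 0.256, 0.967, -0.0]
contact_force: [-0.9, -0.5, 0.1]
gripper_width: 0.995
```

drive_tool(
  commands="75 -0.65 -0.8 0 0;75 -0.65 -0.8 0 0;75 -0.65 -0.8 0 0;75 -0.65 -0.8 0 0;75 -0.65 -0.8 0 0;75 -0.65 -0.8 0 0;75 -0.65 -0.8 0 0;75 -0.65 -0.8 0 0",
)

```text
time: 15.45
tool_pos: [0.4401, -0.1898, 0.1166]
tool_rot: [-0.001, 0.256, 0.967, 0.0]
contact_force: [0.3, -0.2, -0.3]
gripper_width: 0.878
```

```bash
python3 plan.py 440.9 -191 4 60.4; python3 - <<'E'
from h import *
im,c=grab('wrist','w6')
u,v,=proj(c,[[.4409,-.191,.01]])[0]
e=lambda t:np.array([np.cos(np.radians(t)),np.sin(np.radians(t)),0])
h=np.array([.4061,-.1712,.01]);x=e(-29.6);y=e(60.4)
pts=[h+.001*(i*x+j*y) for i,j in((-17.5,-17.5),(67.5,-17.5),(67.5,17.5),(17.5,17.5),(17.5,67.5),(-17.5,67.5))]
a=im[:,:,::-1].copy(); cv2.polylines(a,[proj(c,pts).round().astype(int)],True,(0,255,0),1)
cv2.circle(a,(int(u),int(v)),3,(0,0,255),-1); cv2.imwrite('pics/w6b.png',a)
E
```

```text
t 15.4 tcp [ 440.1 -189.8  116.6] psi 60.3 q6 -1.62 w 0.878 tilt -1.000 F [ 0.3 -0.2 -0.3]
 turn -0.1 deg (q6 end ~-1.62, minus q1 change), then shift units x -0.04 y -0.02 z 3.75
```

View pics/w6b.png

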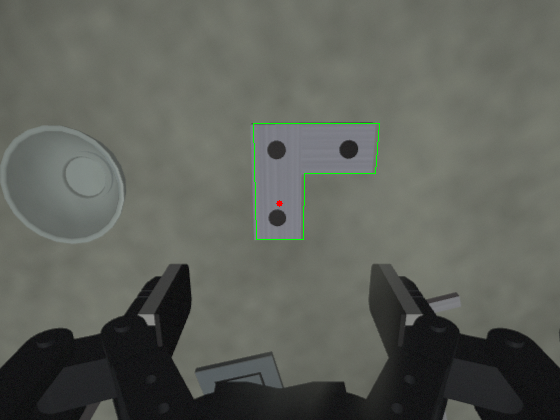

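The drilled plate matches the predicted outline within 1–2 px, with its three holes at (277,150), (349,149) and (277,217). The dish is clear at (60,180).

drive_tool(
  commands="75 -0.04 -0.02 0.8 0;75 0 0 0.9 0;75 0 0 0.9 0;75 0 0 0.75 0;75 0 0 0.4 0;20 0 0 0 0;20 0 0 0 0;20 0 0 0 0",
)

```text
time: 16.5
tool_pos: [0.4424, -0.1911, 0.0073]
tool_rot: [0.001, 0.256, 0.967, -0.001]
contact_force: [-1.4, 0.1, 4.9]
gripper_width: 0.371
```

drive_tool(
  commands="20 0 0 0 0;20 0 0 0 0;20 0 0 -0.3 0;20 0 0 -0.7 0;20 0 0 -1 0;20 0 0 -1 0;20 0 0 0 0;20 0 0 0 0",
)

```text
time: 17.5
tool_pos: [0.4407, -0.1897, 0.0943]
tool_rot: [-0.001, 0.256, 0.967, 0.0]
contact_force: [0.3, 0.2, -3.6]
gripper_width: 0.369
```

```bash
python3 plan.py 674.6 135.2 95 115.1
```

```text
t 17.5 tcp [ 440.7 -189.7   94.3] psi 60.4 q6 -1.62 w 0.369 tilt -1.000 F [ 0.3  0.2 -3.6]
 turn -54.7 deg (q6 end ~-2.57, minus q1 change), then shift units x -11.66 y 6.50 z -0.02
```

drive_tool(
  commands="20 0 0 0 -9.1;20 0 0 0 -9.1;20 0 0 0 -9.1;20 0 0 0 -9.1;20 0 0 0 -9.1;20 0 0 0 -9.2;20 -0.97 0.54 0 0;20 -0.97 0.54 0 0",
)

```text
time: 18.5
tool_pos: [0.4795, -0.1353, 0.0932]
tool_rot: [-0.001, -0.216, 0.976, 0.001]
contact_force: [0.6, -0.2, -1.7]
gripper_width: 0.364
```

drive_tool(
  commands="20 -0.97 0.54 0 0;20 -0.97 0.54 0 0;20 -0.97 0.54 0 0;20 -0.97 0.54 0 0;20 -0.97 0.54 0 0;20 -0.97 0.54 0 0;20 -0.97 0.54 0 0;20 -0.97 0.54 0 0",
)

```text
time: 19.5
tool_pos: [0.6355, 0.0806, 0.0925]
tool_rot: [-0.002, -0.217, 0.976, 0.001]
contact_force: [-1.0, -0.2, -4.2]
gripper_width: 0.37
```

drive_tool(
  commands="20 -0.97 0.54 0.3 0;20 -0.97 0.54 0.3 0;20 0 0 0.4 0;20 0 0 0 0;20 0 0 0 0;20 0 0 0 0;20 0 0 0 0;20 0 0 0 0",
)

```text
time: 20.5
tool_pos: [0.6757, 0.1335, 0.0662]
tool_rot: [0.0, -0.217, 0.976, -0.0]
contact_force: [-0.1, 0.1, -2.6]
gripper_width: 0.368
```

```bash
python3 plan.py 674.6 135.2 12 115.1; python3 - <<'E'
from h import *
im,c=grab('wrist','w7')
e=lambda t:np.array([np.cos(np.radians(t)),np.sin(np.radians(t)),0])
o=np.array([.6504,.1515,.006]);x=e(25.1);y=e(115.1)
a=im[:,:,::-1].copy()
f=lambda L:proj(c,[o+.001*(i*x+j*y) for i,j in L]).round().astype(int)
cv2.polylines(a,[f([(-42.5,-42.5),(42.5,-42.5),(42.5,-7.5),(-7.5,-7.5),(-7.5,42.5),(-42.5,42.5)]),f([(-50,-50),(50,-50),(50,50),(-50,50)])],True,(0,255,0),1)
cv2.imwrite('pics/w7b.png',a)
E
```

```text
t 20.5 tcp [675.7 133.5  66.2] psi 115.0 q6 -1.92 w 0.368 tilt -1.000 F [-0.1  0.1 -2.6]
 turn -0.1 deg (q6 end ~-1.92, minus q1 change), then shift units x 0.01 y 0.07 z 1.81
```

View pics/w7b.png

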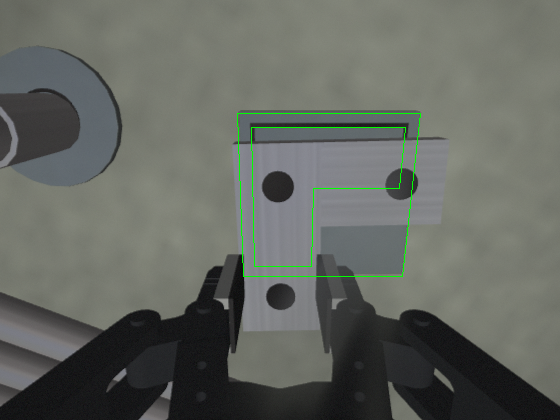

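```bash
python3 - <<'E'
from h import *
im,c=load('w7')
w=ray(c,[(234,143),(447,139),(442,223),(320,226),(321,330),(244,331)],.071)[:,:2]
r=np.radians(25.1);B=np.array([[np.cos(r),np.sin(r)],[-np.sin(r),np.cos(r)]])
print(((w-[.6504,.1515])@B.T*1000).round(1))
E
```

```text
[[-43.1 -43.9]
 [-44.5  36.5]
 [-10.6  39.2]
 [ -9.4 -10.2]
 [ 40.7  -8.2]
 [ 41.2 -42.8]]
```

The pad outline fits the prediction, and the held plate is about (-1, -2) mm off. I'll correct that while lowering.

drive_tool(
  commands="20 -0.04 0.07 0.3 0;20 0 0 0.5 0;20 0 0 0.5 0;20 0 0 0.3 0;20 0 0 0.2 0;20 0 0 0 0;20 0 0 0 0;55 0 0 0 0",
)

```text
time: 21.55
tool_pos: [0.6766, 0.1361, 0.0126]
tool_rot: [0.001, -0.217, 0.976, -0.0]
contact_force: [-0.3, -0.6, -0.1]
gripper_width: 0.569
```

drive_tool(
  commands="55 0 0 0 0;55 0 0 0 0;55 0 0 0 0;55 0 0 -0.5 0;55 0 0 -1 0;85 0 0 -1 0;85 0 0 -0.6 0;85 0 0 0 0",
)

```text
time: 22.55
tool_pos: [0.6771, 0.1362, 0.1074]
tool_rot: [0.002, -0.217, 0.976, -0.0]
contact_force: [0.1, 1.4, -0.2]
gripper_width: 0.996
```

```bash
python3 plan.py 483 415.7 100 17.8;  python3 - <<'E'
from h import *
im,c=grab('wrist','w8')
e=lambda t:np.array([np.cos(np.radians(t)),np.sin(np.radians(t)),0])
o=np.array([.6504,.1515,.016]);x=e(25.1);y=e(115.1)
a=im[:,:,::-1].copy()
f=lambda L:proj(c,[o+.001*(i*x+j*y) for i,j in L]).round().astype(int)
cv2.polylines(a,[f([(-42.5,-42.5),(42.5,-42.5),(42.5,-7.5),(-7.5,-7.5),(-7.5,42.5),(-42.5,42.5)])],True,(0,255,0),1)
cv2.imwrite('pics/w8b.png',a)
E
```

```text
t 22.6 tcp [677.1 136.2 107.4] psi 115.1 q6 -1.92 w 0.996 tilt -1.000 F [ 0.1  1.4 -0.2]
 turn -82.7 deg (q6 end ~-3.36, minus q1 change), then shift units x -10.85 y 3.31 z 0.25
```

View pics/w8b.png

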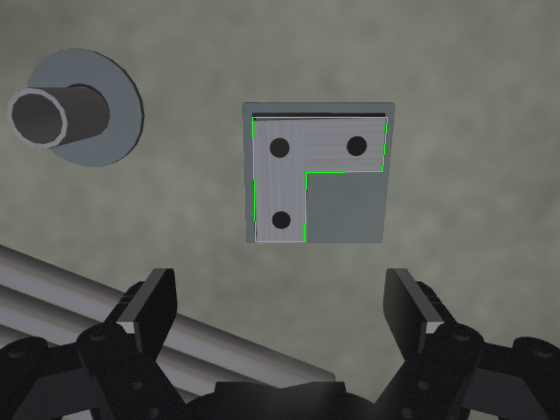

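The drilled plate lies in its outline within about 1 mm. The plain plate is next.

drive_tool(
  commands="85 0 0 0 9.8;85 0 0 0 9.8;85 0 0 0 9.8;85 0 0 0 9.8;85 0 0 0 9.8;85 0 0 0 9.8;85 0 0 0 9.8;85 0 0 0 9.8",
)

```text
time: 23.6
tool_pos: [0.6744, 0.1359, 0.1021]
tool_rot: [-0.002, 0.451, 0.892, -0.001]
contact_force: [-0.2, 0.0, -0.3]
gripper_width: 0.996
```

drive_tool(
  commands="85 0 0 0 9.8;85 0 0 0 9.1;85 0.98 -0.3 0 0;85 0.98 -0.3 0 0;85 0.98 -0.3 0 0;85 0.98 -0.3 0 0;85 0.98 -0.3 0 0;85 0.98 -0.3 0 0",
)

```text
time: 24.6
tool_pos: [0.5686, 0.2879, 0.1024]
tool_rot: [-0.001, 0.59, 0.808, -0.001]
contact_force: [1.0, 0.0, 0.3]
gripper_width: 0.993
```

drive_tool(
  commands="75 0.98 -0.3 0 0;75 0.98 -0.3 0 0;75 0.98 -0.3 0 0;75 0.98 -0.3 0 0;75 0.98 -0.3 0 0;75 0 0 0 0;75 0 0 0 0;75 0 0 0 0",
)

```text
time: 25.6
tool_pos: [0.4832, 0.4129, 0.1041]
tool_rot: [-0.0, 0.59, 0.807, -0.0]
contact_force: [-0.8, -0.5, -0.1]
gripper_width: 0.879
```

```bash
python3 plan.py 483 415.7 4 17.8; python3 - <<'E'
from h import *
im,c=grab('wrist','w9')
e=lambda t:np.array([np.cos(np.radians(t)),np.sin(np.radians(t)),0])
h=np.array([.4708,.4538,.01]);x=e(-72.2);y=e(17.8)
pts=[h+.001*(i*x+j*y) for i,j in((-17.5,-17.5),(67.5,-17.5),(67.5,17.5),(17.5,17.5),(17.5,67.5),(-17.5,67.5))]
a=im[:,:,::-1].copy(); cv2.polylines(a,[proj(c,pts).round().astype(int)],True,(0,255,0),1)
cv2.imwrite('pics/w9b.png',a)
E
```

```text
t 25.6 tcp [483.2 412.9 104.1] psi 17.7 q6 0.28 w 0.879 tilt -1.000 F [-0.8 -0.5 -0.1]
 turn -0.1 deg (q6 end ~0.28, minus q1 change), then shift units x 0.09 y 0.02 z 3.34
```

View pics/w9b.png

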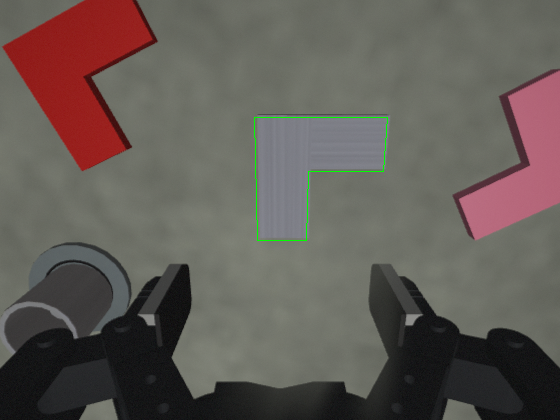

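The grey plain plate at (255–388, 115–240) fits the predicted outline. The red and pink ones stay clear on either side.

drive_tool(
  commands="75 0.09 0.02 0.6 0;75 0 0 0.8 0;75 0 0 0.8 0;75 0 0 0.75 0;75 0 0 0.4 0;20 0 0 0 0;20 0 0 0 0;20 0 0 0 0",
)

```text
time: 26.65
tool_pos: [0.4837, 0.4173, 0.006]
tool_rot: [0.001, 0.59, 0.808, 0.001]
contact_force: [-0.3, -0.6, 3.3]
gripper_width: 0.377
```

drive_tool(
  commands="20 0 0 0 0;20 0 0 0 0;20 0 0 -0.3 0;20 0 0 -0.7 0;20 0 0 -1 0;20 0 0 -1 0;20 0 0 0 0;20 0 0 0 0",
)

```text
time: 27.65
tool_pos: [0.4818, 0.4161, 0.0932]
tool_rot: [-0.0, 0.589, 0.808, -0.001]
contact_force: [-0.6, -0.8, -3.9]
gripper_width: 0.379
```

```bash
python3 plan.py 626.2 167.8 95 115.1
```

```text
t 27.6 tcp [481.8 416.1  93.2] psi 17.8 q6 0.29 w 0.379 tilt -1.000 F [-0.6 -0.8 -3.9]
 turn 82.7 deg (q6 end ~1.73, minus q1 change), then shift units x 0.85 y 9.54 z -0.06
```

drive_tool(
  commands="20 0 0 0 10.3;20 0 0 0 10.3;20 0 0 0 10.3;20 0 0 0 10.3;20 0 0 0 10.3;20 0 0 0 10.4;20 0 0 0 10.4;20 0 0 0 10.4",
)

```text
time: 28.65
tool_pos: [0.4811, 0.4157, 0.0914]
tool_rot: [0.001, 0.977, 0.214, -0.002]
contact_force: [0.0, 0.2, -3.7]
gripper_width: 0.379
```

drive_tool(
  commands="20 0.08 0.95 0 0;20 0.08 0.95 0 0;20 0.08 0.95 0 0;20 0.08 0.95 0 0;20 0.08 0.95 0 0;20 0.08 0.95 0 0;20 0.08 0.95 0 0;20 0.08 0.95 0 0",
)

```text
time: 29.65
tool_pos: [0.5953, 0.217, 0.0915]
tool_rot: [-0.0, 0.976, 0.217, -0.002]
contact_force: [0.4, -0.1, -3.9]
gripper_width: 0.375
```

drive_tool(
  commands="20 0.08 0.95 0 0;20 0.08 0.95 0.2 0;20 0 0 0.3 0;20 0 0 0.3 0;20 0 0 0 0;20 0 0 0 0;20 0 0 0 0;20 0 0 0 0",
)

```text
time: 30.65
tool_pos: [0.6253, 0.1688, 0.0708]
tool_rot: [0.0, 0.976, 0.217, 0.0]
contact_force: [0.2, 0.4, -3.0]
gripper_width: 0.377
```

```bash
python3 plan.py 626.2 167.8 22 115.1; python3 - <<'E'
from h import *
im,c=grab('wrist','w10')
e=lambda t:np.array([np.cos(np.radians(t)),np.sin(np.radians(t)),0])
z=manip.state()['tool_pos'][2]+.0045
o=np.array([.6504,.1515,z]);x=e(25.1);y=e(115.1)
a=im[:,:,::-1].copy()
f=lambda L:proj(c,[o+.001*(-i*x-j*y) for i,j in L]).round().astype(int)
cv2.polylines(a,[f([(-42.5,-42.5),(42.5,-42.5),(42.5,-7.5),(-7.5,-7.5),(-7.5,42.5),(-42.5,42.5)])],True,(0,255,0),1)
o[2]=.016
cv2.polylines(a,[f([(42.5,42.5),(-42.5,42.5),(-42.5,7.5),(7.5,7.5),(7.5,-42.5),(42.5,-42.5)])],True,(0,0,255),1)
cv2.imwrite('pics/w10b.png',a)
E
```

```text
t 30.6 tcp [625.3 168.8  70.8] psi -64.9 q6 1.28 w 0.377 tilt -1.000 F [ 0.2  0.4 -3. ]
 turn -0.0 deg (q6 end ~1.28, minus q1 change), then shift units x 0.01 y 0.04 z 1.63
```

View pics/w10b.png

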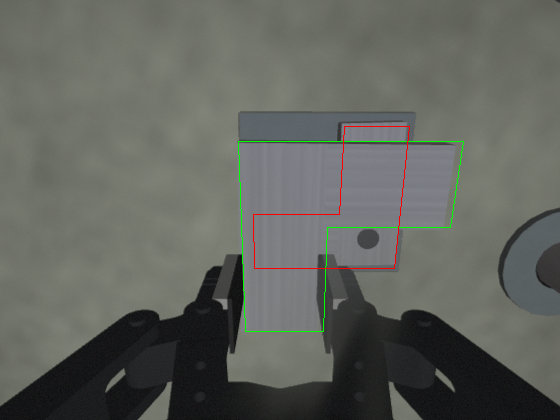

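The held plain plate matches its target outline within about 3 mm, turned half round. Lowering it onto the drilled plate.

drive_tool(
  commands="20 0.01 0.04 0.3 0;20 0 0 0.4 0;20 0 0 0.4 0;20 0 0 0.3 0;20 0 0 0.22 0;20 0 0 0 0;20 0 0 0 0;50 0 0 0 0",
)

```text
time: 31.7
tool_pos: [0.6265, 0.1677, 0.0222]
tool_rot: [0.0, 0.976, 0.217, 0.001]
contact_force: [-0.3, 0.1, 0.8]
gripper_width: 0.57
```

drive_tool(
  commands="50 0 0 0 0;50 0 0 0 0;50 0 0 0 0;50 0 0 -0.5 0;50 0 0 -1 0;85 0 0 -1 0;85 0 0 -0.6 0;85 0 0 0 0",
)

```text
time: 32.7
tool_pos: [0.6272, 0.1678, 0.1172]
tool_rot: [0.0, 0.976, 0.217, 0.002]
contact_force: [-0.2, -0.1, -0.8]
gripper_width: 0.997
```

```bash
python3 plan.py 508.2 -438.7 130 21;  python3 - <<'E'
from h import *
im,c=grab('wrist','w11')
e=lambda t:np.array([np.cos(np.radians(t)),np.sin(np.radians(t)),0])
o=np.array([.6504,.1515,.026]);x=e(25.1);y=e(115.1)
a=im[:,:,::-1].copy()
f=lambda L:proj(c,[o+.001*(-i*x-j*y) for i,j in L]).round().astype(int)
cv2.polylines(a,[f([(-42.5,-42.5),(42.5,-42.5),(42.5,-7.5),(-7.5,-7.5),(-7.5,42.5),(-42.5,42.5)])],True,(0,255,0),1)
cv2.imwrite('pics/w11b.png',a)
E
```

```text
t 32.7 tcp [627.2 167.8 117.2] psi -64.9 q6 1.28 w 0.997 tilt -1.000 F [-0.2 -0.1 -0.8]
 turn -85.9 deg (q6 end ~-0.22, minus q1 change), then shift units x -17.45 y -10.95 z -0.43
```

View pics/w11b.png

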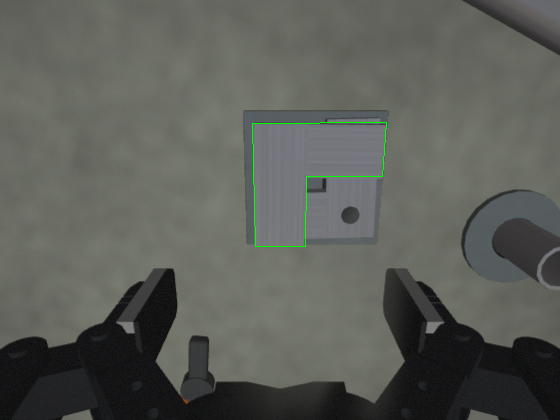

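The pile is a closed square with the plain plate on its outline within 1 mm. The square tube is last.

drive_tool(
  commands="85 0 0 0 4.1;85 -0.47 0.76 0 0;85 -0.47 0.76 0 0;85 -0.47 0.76 0 0;85 -0.47 0.76 0 0;85 -0.47 0.76 0 0;85 -0.47 0.76 0 0;85 -0.47 0.76 0 0",
)

```text
time: 33.75
tool_pos: [0.5892, -0.0174, 0.1124]
tool_rot: [-0.001, 0.983, 0.182, -0.002]
contact_force: [0.2, 0.0, -0.7]
gripper_width: 0.994
```

drive_tool(
  commands="85 -0.47 0.76 0 0;85 -0.47 0.76 0 0;85 -0.47 0.76 0 0;85 -0.47 0.76 0 0;85 -0.47 0.76 0 0;85 -0.47 0.76 0 0;85 -0.47 0.76 0 0;85 -0.47 0.76 0 0",
)

```text
time: 34.75
tool_pos: [0.5492, -0.2276, 0.1124]
tool_rot: [-0.001, 0.983, 0.182, -0.001]
contact_force: [1.1, -0.2, 0.2]
gripper_width: 1.0
```

drive_tool(
  commands="85 -0.47 0.76 0 0;85 -0.47 0.76 0 0;85 -0.47 0.76 0 0;85 -0.47 0.76 0 0;85 -0.47 0.76 0 0;85 -0.47 0.76 0 0;85 -0.4 0.6 0 0;85 0 0 0 0",
)

```text
time: 35.75
tool_pos: [0.5153, -0.408, 0.1145]
tool_rot: [-0.0, 0.984, 0.181, 0.0]
contact_force: [0.4, 0.1, -0.0]
gripper_width: 0.996
```

```bash
python3 plan.py 508.2 -438.7 14 -69; python3 - <<'E'
from h import *
im,c=grab('wrist','w12')
e=lambda t:np.array([np.cos(np.radians(t)),np.sin(np.radians(t)),0])
a=im[:,:,::-1].copy()
for s,ang,o in((20,21,[.5082,-.4387,.05]),(35,-14.3,[.581,-.3045,.006])):
    x=e(ang);y=e(ang+90)
    cv2.polylines(a,[proj(c,[np.array(o)+.001*s*(i*x+j*y) for i,j in((1,1),(1,-1),(-1,-1),(-1,1))]).round().astype(int)],True,(0,255,0),1)
cv2.imwrite('pics/w12b.png',a)
E
```

```text
t 35.8 tcp [ 515.3 -408.   114.5] psi -69.2 q6 0.42 w 0.996 tilt -1.000 F [ 0.4  0.1 -0. ]
 turn -0.2 deg (q6 end ~0.42, minus q1 change), then shift units x -0.59 y 0.87 z 3.35
```

View pics/w12b.png

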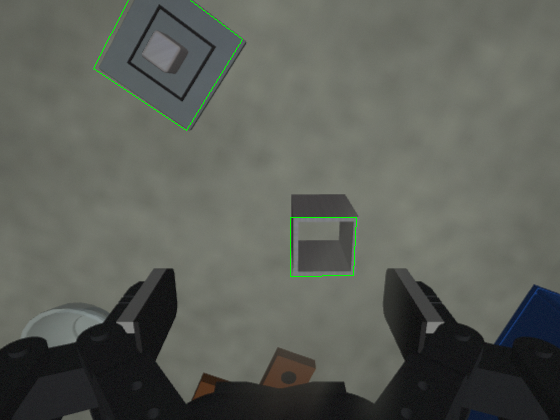

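The square tube's top (291–356, 217–276) and the post's base both match the predictions. Gripping.

drive_tool(
  commands="85 -0.59 0.87 0 -0.2;85 0 0 0.9 0;85 0 0 0.9 0;85 0 0 0.9 0;85 0 0 0.65 0;20 0 0 0 0;20 0 0 0 0;20 0 0 0 0",
)

```text
time: 36.8
tool_pos: [0.5097, -0.4384, 0.0164]
tool_rot: [0.002, 0.983, 0.184, 0.001]
contact_force: [0.7, 0.2, -0.6]
gripper_width: 0.457
```

drive_tool(
  commands="20 0 0 0 0;20 0 0 0 0;20 0 0 -0.3 0;20 0 0 -0.7 0;20 0 0 -1 0;20 0 0 -0.8 0;20 0 0 0 0;20 0 0 0 0",
)

```text
time: 37.8
tool_pos: [0.508, -0.4367, 0.0974]
tool_rot: [-0.001, 0.983, 0.184, -0.0]
contact_force: [1.0, 0.2, -1.5]
gripper_width: 0.46
```

```bash
python3 plan.py 581 -304.5 95 -104.3
```

```text
t 37.8 tcp [ 508.  -436.7   97.4] psi -68.8 q6 0.38 w 0.460 tilt -1.000 F [ 1.   0.2 -1.5]
 turn 35.5 deg (q6 end ~1.00, minus q1 change), then shift units x 1.27 y -4.87 z 0.08
```

drive_tool(
  commands="20 0 0 0 8.9;20 0 0 0 8.9;20 0 0 0 8.9;20 0 0 0 8.8;20 0.3 -1 0 0;20 0.3 -1 0 0;20 0.3 -1 0 0;20 0.3 -1 0 0",
)

```text
time: 38.8
tool_pos: [0.5725, -0.3282, 0.0958]
tool_rot: [-0.001, 0.992, -0.125, -0.002]
contact_force: [0.8, 0.0, -2.3]
gripper_width: 0.462
```

drive_tool(
  commands="20 0.07 -0.87 0 0;20 0 0 0 0;20 0 0 0 0;20 0 0 0 0;20 0 0 0 0;20 0 0 0 0;20 0 0 0 0;20 0 0 0 0",
)

```text
time: 39.8
tool_pos: [0.5816, -0.3052, 0.0981]
tool_rot: [0.0, 0.992, -0.125, 0.0]
contact_force: [-0.2, -0.3, -1.7]
gripper_width: 0.455
```

```bash
python3 plan.py 581 -304.5 21 -104.3
```

```text
t 39.8 tcp [ 581.6 -305.2   98.1] psi -104.3 q6 1.22 w 0.455 tilt -1.000 F [-0.2 -0.3 -1.7]
 turn -0.0 deg (q6 end ~1.22, minus q1 change), then shift units x -0.03 y -0.02 z 2.57
```

drive_tool(
  commands="20 -0.02 -0.02 0.4 0;20 0 0 0.6 0;20 0 0 0.65 0;20 0 0 0.55 0;20 0 0 0.35 0;20 0 0 0 0;75 0 0 0 0;75 0 0 0 0",
)

```text
time: 40.8
tool_pos: [0.5815, -0.3046, 0.0217]
tool_rot: [0.0, 0.992, -0.125, 0.0]
contact_force: [0.6, 0.8, 0.2]
gripper_width: 0.86
```

drive_tool(
  commands="75 0 0 0 0;75 0 0 0 0;75 0 0 -0.7 0;75 0 0 -1 0;85 0 0 -1 0;85 0 0 -0.8 0;85 0 0 0 0;85 0 0 0 0",
)

```text
time: 41.8
tool_pos: [0.5809, -0.3042, 0.1263]
tool_rot: [-0.0, 0.992, -0.125, -0.0]
contact_force: [0.1, 1.0, 0.2]
gripper_width: 0.996
```

```bash
python3 plan.py 581 -304.5 120; python3 - <<'E'
from h import *
e=lambda t:np.array([np.cos(np.radians(t)),np.sin(np.radians(t)),0])
def sq(o,ang,s): 
    x=e(ang);y=e(ang+90); return [np.array(o)+s*(i*x+j*y) for i,j in((1,1),(1,-1),(-1,-1),(-1,1))]
def ci(o,r): return [np.array(o)+r*e(t) for t in range(0,360,15)]
S=[sq([.581,-.3045,.056],-14.3,.020),ci([.673,-.0065,.056],.016),ci([.3585,.2996,.056],.025),sq([.6504,.1515,.026],25.1,.0425)]
def dr(im,c):
    a=cv2.resize(im[:,:,::-1],None,fx=3,fy=3,interpolation=cv2.INTER_CUBIC)
    for p in S: cv2.polylines(a,[((proj(c,p)+.5)*3-.5).round().astype(int)],True,(0,255,0),1)
    return a
W,cw=grab('wrist','w13');T,ct=grab('top','t3');D,cs=grab('side','s3')
w,t,s=dr(W,cw),dr(T,ct),dr(D,cs)
def crop(a,c,p,h=75,k=133): 
    u,v=(proj(c,[p])[0]*3).astype(int); q=a[max(v-h,0):v+h,max(u-h,0):u+h]; return cv2.resize(q,(2*k,2*k))
C=[[.581,-.3045,.03],[.673,-.0065,.03],[.3585,.2996,.03],[.6504,.1515,.02]]
rows=[np.hstack([cv2.resize(crop(a,c,p,90),(200,200)) for p in C]) for a,c in((t,ct),(s,cs))]
rows.append(np.hstack([cv2.resize(w,(266,200)),cv2.resize(t[600:1000,1050:1580],(266,200)),np.zeros((200,268,3),np.uint8)]))
cv2.imwrite('pics/fin.png',np.vstack(rows))
E
```

```text
t 41.8 tcp [ 580.9 -304.2  126.3] psi -104.3 q6 1.23 w 0.996 tilt -1.000 F [0.1 1.  0.2]
 turn 0.0 deg (q6 end ~1.23, minus q1 change), then shift units x 0.01 y 0.01 z 0.21
```

View pics/fin.png

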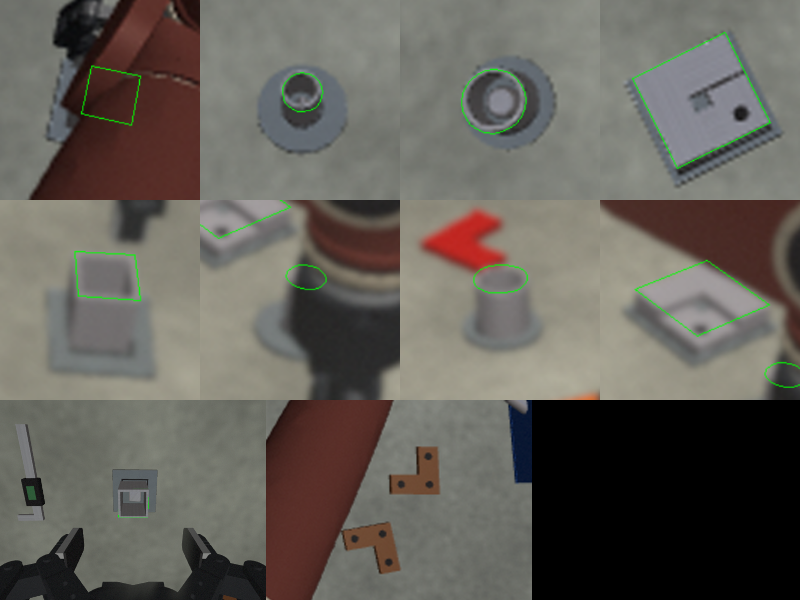

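The rims of all three tubes and the top of the pile fall on their predicted outlines at seated height, and the post shows inside the square tube. Everything is released with the gripper clear, so I'm handing in.

```bash
python3 -c "
from plant import manip
print(manip.job_done())"
```

```text
the job is handed in; nothing more can be done
None
```

I stood the three tubes on their own locators, laid the drilled plate in the pad outline and stacked the plain plate on it, turned half round. I handed the job in at about 42 s; no verdict was reported.

**Last checks:** In the final pictures the three tube rims and the top of the pile fell on their expected outlines at seated height, within about 2 mm. The pins show inside the tubes, and the square tube is parallel to its post.

**Not fully seen:**
- The arm hid the square tube from the top camera and the thin tube from the side camera. The side and wrist views (square) and the top view (thin) confirmed those two.
- The dish was hidden in the final pictures. The gripper never came near it and no unusual contact force was measured, but I have no last picture of it.

No check failed. The only disagreement was about 3 mm at one leg end of the plain plate while it was held, and this was gone once it was placed.

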